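# Stow the oiler cup behind the push-to-release flap

## Task

Press the green flap of the iron parts slot inward at its brass push plate until its catch lets go and it swings open. Then stand the brass oiler cup (not the dark iron one of the same shape) upright on the floor of the slot, let go of it, and leave the flap open.

Things in the scene. Friction and masses are not known exactly. Their poses are not given: they have to be found in the camera images.
- flap (a joint): Spring-loaded green flap, 174 x 156 x 5 mm, the level top of a fixed iron box, hinged at its far edge. Rad: 0 shut and caught, negative pressed in, positive open. Pressing takes about 5 N; the catch lets go with the push plate 7 mm down (-0.045 rad), firm stop at 12 mm (-0.08). When the finger goes back up, the spring swings it in about 1 s to a stop at 1.9, its edge 290 mm above the table.
- push_plate (a point): Centre of the top face of the brass push plate (30 x 70 mm) at the near edge of the green flap, 131 mm above the table when shut, 155 mm from the hinge line. Axes turn with the flap; when shut, x points level from the plate to the hinge, y along the hinge, z up.
- slot_floor (a point): Floor centre of the slot under the flap, in the iron box (200 x 180 mm, 130 mm high); floor 75 mm above the table. x points level from push plate to hinge, y along the hinge, z up. Slot 114 mm along x, 160 mm along y; side walls rise 55 mm above its floor, 10 mm thick. On the push plate side a covered ledge, 33 mm above the slot floor and 62 mm deep, bounds it.
- oiler_center (a point): Centre, half-way up, of the loose brass oiler cup: round, 38 mm in diameter, 49 mm high with a small knob on top, about 0.16 kg, standing upright on the table; grip it across the straight wall 16 to 36 mm above its foot. z is its upright axis. A dark iron cup of the same shape also stands on the table and is not wanted.
Not all that is in view belongs to the job. Leave any blue look-alike of the part that bears oiler_center alone.

How it is judged (in metres and radians):
On the way, in this order (a step that is already met when the one before it is completed fails the run):
1. the flap is pressed inward past its shut position (value of joint flap below -0.03 rad).
2. the flap has swung open (value of joint flap above 1.3 rad), for 0.2 s.
At the end, for the whole second after the job is handed in: The flap stands open (more than 1.3 rad) and the brass oiler cup stands upright (within 0.2 rad, about 11 degrees) on the floor of the slot, anywhere within it (its centre within 50 mm along x and 70 mm along y of the floor's centre and 10 to 34 mm above the floor), released (value of joint flap above 1.3 rad and x of oiler_center in the frame of slot_floor between -0.05 and 0.05 m and y of oiler_center in the frame of slot_floor between -0.07 and 0.07 m and z of oiler_center in the frame of slot_floor between 0.01 and 0.034 m and angle between oiler_center's own z axis and vertical below 0.2 rad); the robot touches nothing.
It also fails if it takes over 51 s, if anything falls off the work surface, if the arm or the gripper's body presses on something with over 40 N, if the wrist force passes 120 N, or if a joint passes its speed limit or range.

## Robot

A 7-joint arm with a two-finger parallel gripper is mounted at the origin on the work surface. World frame = base frame: x ahead of the robot, y to its left, z up, the work surface at z = 0. Lengths are in mm, angles in rad, forces in N, time in s.
With the tool pointing down it reaches from about 350 to 900 mm from the base axis. Payload 8.1 kg.
Tool frame: the origin (TCP) lies between the finger pads; the fingertips stand 8 mm ahead of it and the grasp point (between the pads) lies 11 mm behind it; z points along the fingers, x is the direction in which the jaws open and shut, and the axes are right-handed (so a half turn about z gives the same grasp; the last joint's range is limited). The gripper opens to 85 mm and grips with 20 to 120 N. Pads are 22 mm wide; open, the fingers measure 114 mm over their backs; the gripper's body (76 mm by 85 mm) begins 54 mm behind the grasp point. The pads swing forward as they close: fully open they stand 13 mm farther back than shut.
Start: joints at [-1.273, 0.434, 0.025, 1.573, -0.012, 1.134, -0.075], TCP at [243.874, 575.47, 239.323] pointing down, gripper open.
Joint ranges: [-2.62, 2.62], [-0.44, 2.09], [-1.27, 1.32], [0.08, 2.57], [-1.32, 4.46], [0.12, 2], [-2.74, 2.74]. Speed limits (rad/s): [2.22, 2.22, 3.01, 3.01, 3.14, 3.14, 3.14].

## Interface

Orientations are given as a rotation vector (axis times angle).
In Python, from rig import * gives the robot as it stands.
- The arm moves only by the shell command python3 -m creep 'ROWS' [FORCE]. ROWS is JSON, one flat list of numbers, 7 for each row, row after row: the shift along the tool's x, y, z in mm, then the turn, a rotation vector about the tool's x, y, z in rad, then the gripper command: -1 is shut, 1 is fully open, values between are in proportion. In form: [tx, ty, tz, wx, wy, wz, gripper, tx, ty, tz, wx, wy, wz, gripper, ...]. A call has 1 to 12 rows; each row shifts and turns the commanded pose from where the row before left it, along the tool's axes as they then stand; what a row does not reach is not made up. A row lasts 1/8 s, in which the tool goes at most 62.5 mm and 10.7 degrees, less where a joint would pass 70% of its speed; a pose out of reach is approached as far as the arm can. A call with a gripper value outside its range is refused whole. The fingers move at their own pace and stop on an object; FORCE is the grip in N (left out, the last holds). Time passes only in rows, so rows that do not move let the fingers close. It gives the time, the measured TCP pose, the force and the opening at its end, in the units of the state.
- get_obs(): the state, without advancing time (a new reading comes with each control period).
- read_camera(name): name is "scene" or "top" or "wrist"; returns (picture, depth): 384x512x3 uint8, red, green, blue; 384x512 float32, mm along the optical axis (not along the pixel's ray), 0 where there is no reading.
- camera_params(name): a dict with "fx", "fy", "cx", "cy" (pixels), "k1" (the pictures are not rectified: a ray, as slopes to the right and down, at radius r is drawn at 1 + k1 r^2 times it, then the intrinsics apply), "rvec" (rotation vector, rad) and "tvec" (3), from world to camera coordinates, as OpenCV has them. Camera axes: x right, y down, z forward; pixel columns grow to the right and rows downward; lengths in mm; the calibration is good to about 2 mm. A picture is of the moment at which its call begins: read the wrist's pose just before it. camera_params takes no time and is no camera call; for the wrist camera it gives the pose at the moment of the call.
- close_job(): hands the job in, once; it reports no verdict.
The state is a dict: "t": time; "joint_pos": joint angles; "qd": joint speeds; "joint_torque": joint torques, N m; "eef_pos": TCP position; "tcp_rot": TCP orientation; "force": force on the tool from outside, world axes, zero at the start; "torque": the same for the moment, N m; "grip_width": opening from 0.0 (shut) to 1.0 (fully open).
Only numpy, scipy, OpenCV 4.12 (cv2) and the standard library are available. Lean on these libraries where they do the work, as an engineer would, in place of code of your own. Each camera call takes 0.05 s, during which the arm holds its last target. There are 200 camera calls.

## Working session

There is one attempt and no reset: what is moved stays moved. The work goes in short steps, Python scripts to look and compute and a shell command to move; the robot and the scene stay as the last step left them, time stands still between calls to the robot, and variables do not carry over. Pictures are saved under pics/ and viewed, about 8 in all and at most 12, crops included, and the job is handed in when it is done.

```bash
mkdir -p pics; cat > h.py <<'E'
from rig import *
import numpy as np, cv2
from scipy.spatial.transform import Rotation as R
def shot(n,f):
    p=camera_params(n); im,d=read_camera(n); np.savez('pics/'+f+'.npz',im=im,d=d,**{k:np.array(v) for k,v in p.items()})
    cv2.imwrite('pics/'+f+'.png',im[:,:,::-1]); return im,d,p
def load(f):
    z=np.load('pics/'+f+'.npz'); return z
def world(z,u,v,dep=None):
    K=np.array([[z['fx'],0,z['cx']],[0,z['fy'],z['cy']],[0,0,1]],float)
    u=np.atleast_1d(u).astype(float);v=np.atleast_1d(v).astype(float)
    s=cv2.undistortPoints(np.stack([u,v],1)[:,None],K,np.array([float(z['k1']),0,0,0]))[:,0]
    dd=z['d'][v.astype(int),u.astype(int)] if dep is None else dep
    c=np.c_[s,np.ones(len(s))]*np.reshape(dd,(-1,1))
    return (c-np.ravel(z['tvec']))@R.from_rotvec(np.ravel(z['rvec'])).as_matrix()
E
python3 - <<'E'
from h import *
o=get_obs();print(o['t'],o['eef_pos'],o['tcp_rot'],o['grip_width'],o['force'])
a=shot('scene','s0')[0];b=shot('top','t0')[0]
E
```

```text
0.0 [243.69503487 574.9623469  238.4780706 ] [ 2.61837448e+00  1.73411032e+00 -2.07668702e-03] 1.0002897755020688 [-0.02922418  0.52363621  0.11859345]
```

View pics/t0.png

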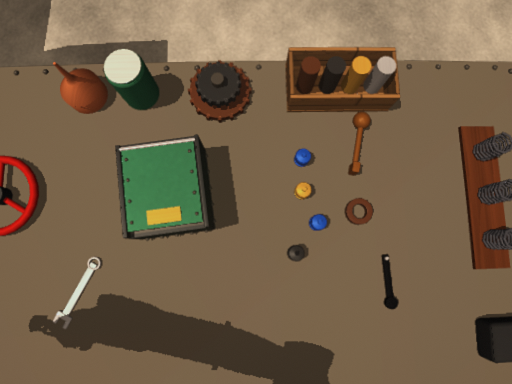

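View pics/s0.png

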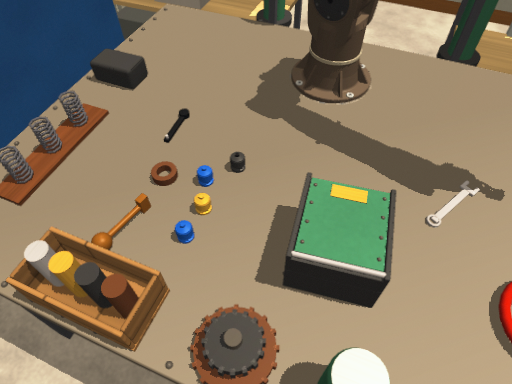

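Top view candidates are yellow (303,190), blue (303,157) and (319,222), and dark (296,253). The yellow one is the brass cup. The push plate is at (164,215) and the hinge is at the top edge, near (160,143). Next I confirm the cup in a crop and measure.

```bash
python3 - <<'E'
from h import *
z=load('t0')
im=z['im'];hsv=cv2.cvtColor(im,cv2.COLOR_RGB2HSV)
cv2.imwrite('pics/crop.png',np.hstack([cv2.resize(im[130:270,250:350,::-1],None,fx=4,fy=4,interpolation=2),cv2.resize(im[130:250,105:220,::-1],(400,560),interpolation=2)]))
print('plate corners',world(z,[147,180,182,148],[209,207,220,223]).round(0).tolist())
m=((hsv[...,0]>15)&(hsv[...,0]<32)&(hsv[...,1]>150)&(hsv[...,2]>110))
for (n,y0,y1,x0,x1) in [('plate',200,230,140,190),('cup',178,203,290,316)]:
    v,u=np.nonzero(m[y0:y1,x0:x1]);v+=y0;u+=x0
    W=world(z,u,v);print(n,len(u),u.mean(),v.mean(),W.mean(0).round(1),W.min(0).round(1),W.max(0).round(1))
    if n=='cup':
        t=W[:,2]>W[:,2].max()-8;print('top',W[t].mean(0))
        t=W[:,2]>35;print('>35',(W[t].min(0)+W[t].max(0))/2)
    else:
        print(cv2.minAreaRect(W[:,:2].astype(np.float32)))
g=(hsv[...,0]>55)&(hsv[...,0]<85)&(hsv[...,1]>120);g[:135]=0;g[245:]=0;g[:,:110]=0;g[:,220:]=0
v,u=np.nonzero(g);W=world(z,u,v);W=W[(W[:,2]>120)&(W[:,2]<140)];print('flap',len(W),W.mean(0),cv2.minAreaRect(W[:,:2].astype(np.float32)))
for n,(u,v) in dict(blue1=(303,157),blue2=(319,222),dark=(296,253),ring=(345,211),mallet=(356,168)).items(): print(n,world(z,u,v).round(0))
s=load('s0');im=s['im'];hsv=cv2.cvtColor(im,cv2.COLOR_RGB2HSV)
m=((hsv[...,0]>15)&(hsv[...,0]<32)&(hsv[...,1]>150)&(hsv[...,2]>110));m[:190]=0;m[216:]=0;m[:,:192]=0;m[:,214:]=0
v,u=np.nonzero(m);W=world(s,u,v);print('scene cup',W.mean(0),W.min(0),W.max(0))
E
```

```text
plate corners [[547.0, 201.0, 129.0], [550.0, 132.0, 129.0], [523.0, 127.0, 129.0], [518.0, 197.0, 131.0]]
plate 484 163.4793388429752 215.29338842975207 [533.3 165.1 132.3] [464.4 -17.5 127.1] [550.7 200.1 885.5]
((514.6034545898438, 88.50289154052734), (229.52574157714844, 48.03799057006836), 76.4892578125)
cup 224 302.26339285714283 190.16964285714286 [ 595.6 -137.2   36.5] [ 578.9 -155.7   -0.9] [ 621.5 -121.7   51.6]
top [ 597.42916992 -141.00907296   47.93482681]
>35 [ 597.10314828 -139.0316932    43.32664854]
flap 3930 [612.43799943 178.70823331 129.16846352] ((596.9100341796875, 174.22483825683594), (170.45721435546875, 158.03485107421875), 6.986333847045898)
blue1 [[ 674. -141.   43.]]
blue2 [[ 519. -171.   49.]]
dark [[ 450. -116.   51.]]
ring [[ 547. -243.   11.]]
mallet [[ 646. -267.   42.]]
scene cup [ 608.64075324 -132.45171133   37.74121495] [ 573.30153005 -176.4418123    -1.15773998] [1012.9578059   171.06517197  715.9855932 ]
```

View pics/crop.png

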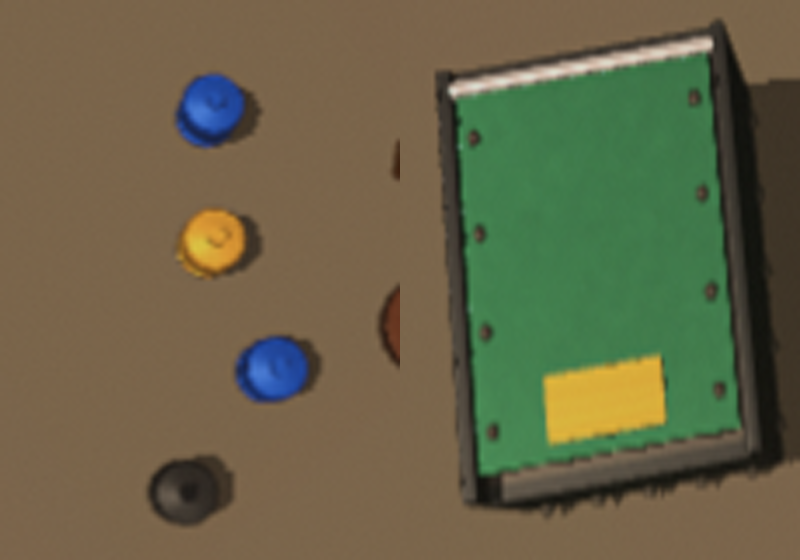

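The crop confirms the yellow cup as the brass one, at about (597,-140), height 49. Plate centre is about (534,164,131), and slot x has a yaw of about 7°. First I turn the tool so the jaws open along the hinge, then travel over the plate with the gripper shut.

```bash
python3 -m creep '[0,0,0,0,0,-0.1744,-1, 0,0,0,0,0,-0.1744,-1, 0,0,0,0,0,-0.1744,-1]' 60; python3 -m creep '[-37,19.4,0,0,0,0,-1, -37,19.4,0,0,0,0,-1, -37,19.4,0,0,0,0,-1, -37,19.4,0,0,0,0,-1, -37,19.4,0,0,0,0,-1, -37,19.4,0,0,0,0,-1, -37,19.4,0,0,0,0,-1, -37,19.4,0,0,0,0,-1, -37,19.4,0,0,0,0,-1, -37,19.4,0,0,0,0,-1, -37,19.4,0,0,0,0,-1, -37,19.4,0,0,0,0,-1]'; python3 -m creep '[0,0,30,0,0,0,-1,0,0,30,0,0,0,-1,0,0,0,0,0,0,-1,0,0,0,0,0,0,-1]'
python3 - <<'E'
from h import *
o=get_obs();print(o['t'],o['eef_pos'],R.from_rotvec(o['tcp_rot']).as_matrix().round(3).tolist(),o['grip_width'],o['force'])
E
```

```text
t: 0.48
eef_pos: [243.7, 575.2, 238.8]
tcp_rot: [2.074, 2.359, -0.001]
force: [-0.1, 0.4, -0.6]
grip_width: 0.375
t: 1.98
eef_pos: [529.5, 162.0, 239.1]
tcp_rot: [-2.081, -2.353, 0.001]
force: [0.7, 0.2, -0.4]
grip_width: 0.001
t: 2.48
eef_pos: [529.5, 163.4, 180.2]
tcp_rot: [2.081, 2.353, 0.001]
force: [0.5, -0.3, 0.3]
grip_width: 0.002
2.475 [529.5010332  163.41478551 180.17121144] [[-0.122, 0.993, 0.001], [0.993, 0.122, 0.0], [0.0, 0.001, -1.0]] 0.0018715837905163963 [ 0.46860794 -0.27928827  0.31180103]
```

```bash
python3 -m creep '[0,0,20,0,0,0,-1, 0,0,15,0,0,0,-1, 0,0,4,0,0,0,-1, 0,0,0,0,0,0,-1]'; python3 -m creep '[0,0,3,0,0,0,-1, 0,0,2,0,0,0,-1,0,0,0,0,0,0,-1]';python3 -m creep '[0,0,2,0,0,0,-1, 0,0,2,0,0,0,-1,0,0,0,0,0,0,-1]'
```

```text
t: 2.98
eef_pos: [529.2, 163.3, 140.6]
tcp_rot: [2.081, 2.353, 0.0]
force: [0.3, -0.6, -0.3]
grip_width: -0.0
t: 3.35
eef_pos: [529.6, 163.4, 135.7]
tcp_rot: [2.081, 2.353, 0.002]
force: [1.0, 0.2, 2.6]
grip_width: -0.002
t: 3.72
eef_pos: [529.6, 163.4, 131.6]
tcp_rot: [2.081, 2.353, 0.002]
force: [0.7, 0.8, 4.5]
grip_width: 0.002
```

```bash
python3 -m creep '[0,0,2,0,0,0,-1,0,0,0,0,0,0,-1,0,0,0,0,0,0,-1]';python3 -m creep '[0,-15,-20,0,0,0,-1, 0,-45,-25,0,0,0,-1, 0,-50,-25,0,0,0,-1, 0,-30,-30,0,0,0,-1, 0,0,-30,0,0,0,1,0,0,0,0,0,0,1,0,0,0,0,0,0,1,0,0,0,0,0,0,1,0,0,0,0,0,0,1,0,0,0,0,0,0,1]'
python3 - <<'E'
from h import *
shot('top','t1')
z=load('t1');im=z['im']
cv2.imwrite('pics/t1c.png',cv2.resize(im[110:270,90:340,::-1],None,fx=3.2,fy=3.2))
E
```

```text
t: 4.1
eef_pos: [529.6, 163.4, 129.6]
tcp_rot: [2.081, 2.353, 0.002]
force: [2.6, 0.8, 4.2]
grip_width: -0.003
t: 5.35
eef_pos: [390.0, 146.0, 258.9]
tcp_rot: [-2.081, -2.353, 0.001]
force: [0.0, 0.7, 1.1]
grip_width: 0.999
```

View pics/t1c.png

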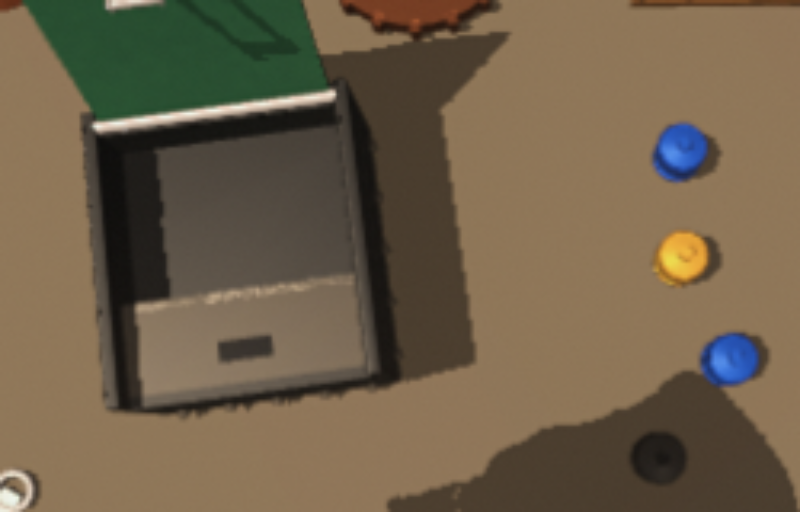

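The flap has swung open and the slot is visible: floor at crop (260,210), ledge at (245,345). Next I measure the floor and move above the brass cup.

```bash
python3 -m creep '[-38.7,21.3,0,0,0,0,1, -38.7,21.3,0,0,0,0,1, -38.7,21.3,0,0,0,0,1, -38.7,21.3,0,0,0,0,1, -38.7,21.3,0,0,0,0,1, -38.7,21.3,0,0,0,0,1, -38.7,21.3,20,0,0,0,1, -38.7,21.3,30,0,0,0,1, 0,0,30,0,0,0,1, 0,0,0,0,0,0,1, 0,0,0,0,0,0,1]'
python3 - <<'E'
from h import *
z=load('t1');yy,xx=np.mgrid[135:245,110:220];u,v=xx.ravel(),yy.ravel();W=world(z,u,v)
def rep(n,m):
    P=W[m];A=R.from_euler('z',-7,degrees=True).apply(P);lo,hi=np.percentile(A,[1,99],axis=0);c=R.from_euler('z',7,degrees=True).apply((lo+hi)/2)
    print(n,m.sum(),(hi-lo).round(0),c.round(1),cv2.minAreaRect(P[:,:2].astype(np.float32)))
rep('floor',(W[:,2]>70)&(W[:,2]<80)); rep('ledge',(W[:,2]>103)&(W[:,2]<113)); rep('rim',(W[:,2]>126)&(W[:,2]<134))
o=get_obs();print(o['t'],o['eef_pos'],o['tcp_rot'])
shot('wrist','w0');z=load('w0');im=z['im'];cv2.imwrite('pics/w0.png',im[:,:,::-1])
hsv=cv2.cvtColor(im,cv2.COLOR_RGB2HSV);m=((hsv[...,0]>15)&(hsv[...,0]<32)&(hsv[...,1]>150)&(hsv[...,2]>90));v,u=np.nonzero(m);W=world(z,u,v)
k=(W[:,2]>10)&(W[:,2]<60)&(abs(W[:,0]-597)<40)&(abs(W[:,1]+140)<40);W=W[k];print(len(W),W.min(0),W.max(0),cv2.minEnclosingCircle(W[:,:2].astype(np.float32)))
t=W[W[:,2]>W[:,2].max()-4];print('knob',len(t),t.mean(0))
E
```

```text
t: 6.78
eef_pos: [597.5, -139.9, 180.3]
tcp_rot: [2.08, 2.353, 0.001]
force: [0.3, 0.2, 0.1]
grip_width: 0.999
floor 3344 [146. 169.   8.] [609.8 169.1  74.7] ((593.514892578125, 170.4005126953125), (191.69577026367188, 177.28518676757812), 6.969998359680176)
ledge 2660 [184. 170.   9.] [591.1 167.1 107.8] ((593.7702026367188, 167.6573486328125), (191.6562042236328, 171.4761199951172), 7.042545318603516)
rim 1237 [193. 179.   7.] [598.  172.7 129.7] ((598.6353759765625, 172.90478515625), (200.13487243652344, 180.33457946777344), 6.9500226974487305)
6.775 [ 597.47964744 -139.89157295  180.30991559] [2.08024761e+00 2.35343936e+00 1.12980384e-03]
1463 [ 578.35253193 -158.90229421   17.20150497] [ 614.19064749 -123.25905495   51.5467464 ] ((596.391845703125, -141.4157257080078), 18.55657196044922)
knob 119 [ 597.08685064 -142.01446148   49.9793118 ]
```

View pics/w0.png

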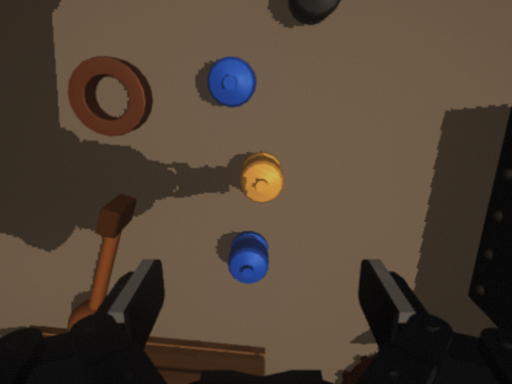

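Wrist view: the brass cup at (262,178) lies between the fingers, with blue cups at (232,80) and (249,257). It measures (596.5,-141), top at 50. The box rim fit gives 200x180 mm at a yaw of 7°, so the slot centre is about (629,177). Now the descent and grasp.

```bash
python3 -m creep '[-1.2,-1,40,0,0,0,1, 0,0,40,0,0,0,1, 0,0,40,0,0,0,1, 0,0,30,0,0,0,1, 0,0,14,0,0,0,1, 0,0,0,0,0,0,1,0,0,0,0,0,0,1]' 40; python3 -m creep '[0,0,0,0,0,0,-1,0,0,0,0,0,0,-1,0,0,0,0,0,0,-1,0,0,0,0,0,0,-1,0,0,0,0,0,0,-1,0,0,0,0,0,0,-1,0,0,0,0,0,0,-1]' 40;  python3 -m creep '[0,0,-20,0,0,0,-1, 0,0,-40,0,0,0,-1, 0,0,-40,0,0,0,-1, 0,0,-40,0,0,0,-1, 0,0,-40,0,0,0,-1, 0,0,0,0,0,0,-1,0,0,0,0,0,0,-1]'
```

```text
t: 7.7
eef_pos: [597.4, -141.9, 16.9]
tcp_rot: [2.08, 2.352, 0.002]
force: [1.1, -0.2, 0.3]
grip_width: 1.0
t: 8.57
eef_pos: [596.5, -141.6, 16.0]
tcp_rot: [2.081, 2.353, 0.001]
force: [-2.1, 1.7, 6.9]
grip_width: 0.427
t: 9.45
eef_pos: [595.5, -141.4, 194.4]
tcp_rot: [-2.081, -2.352, 0.001]
force: [-0.5, -0.7, -2.4]
grip_width: 0.423
```

```bash
python3 -m creep '[34.6,7.8,0,0,0,0,-1, 34.6,7.8,0,0,0,0,-1, 34.6,7.8,0,0,0,0,-1, 34.6,7.8,0,0,0,0,-1, 34.6,7.8,0,0,0,0,-1, 34.6,7.8,0,0,0,0,-1, 34.6,7.8,0,0,0,0,-1, 34.6,7.8,0,0,0,0,-1, 34.6,7.8,0,0,0,0,-1,0,0,0,0,0,0,-1,0,0,0,0,0,0,-1]'
python3 - <<'E'
from h import *
o=get_obs();print(o['t'],o['eef_pos'],o['grip_width'],o['force'])
shot('wrist','w1');shot('scene','s1')
a=load('w1')['im'];b=load('s1')['im'];cv2.imwrite('pics/both.png',np.hstack([a[:,:,::-1][:, :400],cv2.resize(b[100:320,230:460,::-1],(400,384))]))
E
```

```text
t: 10.82
eef_pos: [627.1, 175.0, 193.7]
tcp_rot: [-2.081, -2.352, 0.005]
force: [0.2, -0.6, -2.0]
grip_width: 0.425
10.825 [627.13622582 175.04956611 193.69376246] 0.4247831381362374 [ 0.21624978 -0.57129886 -1.9668042 ]
```

View pics/both.png

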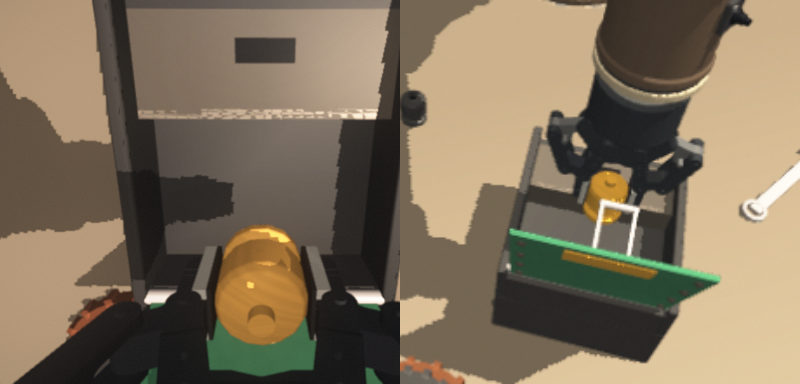

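The cup is held upright over the slot. I check the white bracket behind the flap, scene px about (345,216) to (367,221), for clearance.

```bash
python3 - <<'E'
from h import *
s=load('s1');im=s['im'].astype(int)
m=(im.min(2)>170);m[:205]=0;m[252:]=0;m[:,335:336]=0;m[:,:335]=0;m[:,375:]=0
v,u=np.nonzero(m);W=world(s,u,v);print(len(u))
for i in range(0,len(u),max(1,len(u)//20)):print(u[i],v[i],W[i].round(0))
E
```

```text
194
346 214 [704. 172. 294.]
347 216 [705. 174. 292.]
345 217 [707. 172. 291.]
354 217 [703. 183. 292.]
347 218 [707. 174. 290.]
359 218 [702. 190. 291.]
356 219 [704. 186. 291.]
365 219 [702. 197. 293.]
364 220 [703. 197. 292.]
344 222 [715. 172. 290.]
365 223 [706. 199. 291.]
365 225 [709. 200. 290.]
364 227 [712. 199. 290.]
345 229 [580. 179.  75.]
342 231 [726. 173. 284.]
364 232 [718. 201. 287.]
344 234 [591. 180.  73.]
341 236 [733. 174. 283.]
363 237 [725. 202. 285.]
361 239 [728. 200. 284.]
342 241 [739. 177. 281.]
362 244 [733. 203. 281.]
```

The bracket's nearest point is x≈702 at z≈290, so I shift 18 mm toward the robot for wrist clearance and then descend.

```bash
python3 -m creep '[0,-18,0,0,0,0,-1, 0,0,30,0,0,0,-1, 0,0,30,0,0,0,-1, 0,0,25,0,0,0,-1, 0,0,10,0,0,0,-1, 0,0,4,0,0,0,-1, 0,0,0,0,0,0,-1,0,0,0,0,0,0,-1]';  python3 -m creep '[0,0,1,0,0,0,-1,0,0,1,0,0,0,-1,0,0,0,0,0,0,-1]'
```

```text
t: 11.92
eef_pos: [610.6, 173.9, 97.3]
tcp_rot: [2.081, 2.352, 0.002]
force: [0.1, 0.4, -2.4]
grip_width: 0.425
t: 12.3
eef_pos: [610.0, 173.8, 94.3]
tcp_rot: [-2.081, -2.353, 0.0]
force: [-0.5, -0.5, -1.6]
grip_width: 0.426
```

```bash
python3 -m creep '[0,0,1,0,0,0,-1,0,0,1,0,0,0,-1,0,0,0,0,0,0,-1]';  python3 -m creep '[0,0,1,0,0,0,-1,0,0,0,0,0,0,-1,0,0,0,0,0,0,-1]'
```

```text
t: 12.68
eef_pos: [610.0, 173.7, 92.2]
tcp_rot: [-2.081, -2.353, 0.0]
force: [0.5, 0.4, -1.1]
grip_width: 0.421
t: 13.05
eef_pos: [610.1, 173.7, 91.3]
tcp_rot: [2.081, 2.353, 0.0]
force: [0.3, -0.6, -1.6]
grip_width: 0.426
```

```bash
python3 -m creep '[0,0,1,0,0,0,-1,0,0,0,0,0,0,-1,0,0,0,0,0,0,-1]';  python3 -m creep '[0,0,0.7,0,0,0,-1,0,0,0,0,0,0,-1,0,0,0,0,0,0,-1]'
```

```text
t: 13.42
eef_pos: [610.1, 173.8, 91.0]
tcp_rot: [2.081, 2.353, 0.001]
force: [-1.7, -0.3, 5.7]
grip_width: 0.426
t: 13.8
eef_pos: [610.2, 173.8, 91.0]
tcp_rot: [2.082, 2.353, 0.001]
force: [-6.3, -1.3, 12.3]
grip_width: 0.429
```

Contact at 91, as expected. I ease off, release and lift.

```bash
python3 -m creep '[0,0,-1.2,0,0,0,-1,0,0,0,0,0,0,-1,0,0,0,0,0,0,-0.1,0,0,0,0,0,0,0.2,0,0,0,0,0,0,0.6,0,0,0,0,0,0,0.6,0,0,0,0,0,0,0.6]'; python3 -m creep '[0,0,-10,0,0,0,0.6, 0,0,-30,0,0,0,0.6, 0,0,-40,0,0,0,0.6, 0,-30,-40,0,0,0,0.6, 0,-50,-20,0,0,0,0.6, 0,-50,0,0,0,0,0.6, 0,-50,0,0,0,0,0.6,0,0,0,0,0,0,0.6,0,0,0,0,0,0,0.6]'
python3 - <<'E'
from h import *
o=get_obs();print(o['t'],o['eef_pos'],o['force'])
shot('scene','s2');shot('top','t2')
a=load('t2')['im'];b=load('s2')['im'];cv2.imwrite('pics/both2.png',np.hstack([cv2.resize(a[110:270,90:260,::-1],(400,384)),cv2.resize(b[100:320,230:460,::-1],(400,384))]))
z=load('t2');im=z['im'];hsv=cv2.cvtColor(im,cv2.COLOR_RGB2HSV);m=((hsv[...,0]>15)&(hsv[...,0]<32)&(hsv[...,1]>150)&(hsv[...,2]>60));m[:,:110]=0;m[:,215:]=0;m[:145]=0;m[230:]=0
v,u=np.nonzero(m);W=world(z,u,v);W=W[(W[:,2]>110)&(W[:,2]<135)];print(len(W),W.min(0),W.max(0),cv2.minEnclosingCircle(W[:,:2].astype(np.float32)))
E
```

```text
t: 14.68
eef_pos: [610.0, 173.7, 90.8]
tcp_rot: [2.081, 2.353, 0.0]
force: [0.4, 0.8, 0.6]
grip_width: 0.799
t: 15.8
eef_pos: [432.2, 152.1, 231.7]
tcp_rot: [2.081, 2.353, 0.003]
force: [0.1, -0.1, 0.7]
grip_width: 0.799
15.8 [432.19121147 152.05168601 231.74947082] [ 0.10028453 -0.10144673  0.72887651]
230 [593.7839699  155.30571693 110.29232699] [628.83569154 192.16547057 125.81035261] ((611.31787109375, 173.6571807861328), 18.514554977416992)
```

View pics/both2.png

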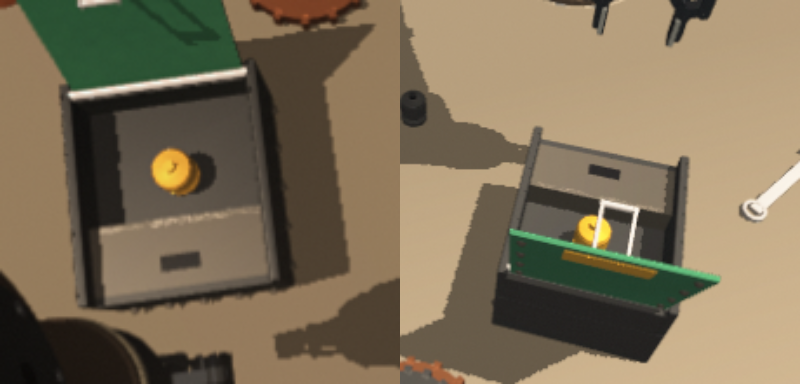

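The cup stands upright on the slot floor (left crop (175,172)), the flap is open and the arm is clear. Cup centre is (611,174) with its top at about 125, about 18 mm from the floor's centre along x. I hand the job in.

```bash
python3 -c "from rig import *; print(close_job())"
```

```text
the job is handed in; nothing more can be done
None
```

The job is handed in: the flap is open and the brass oiler cup is standing upright, released, on the slot floor. I pressed the push plate about 9 mm down and backed the finger away so the flap swung open. Then I gripped the brass cup, set it down in the slot, let go and moved the arm clear.

- **Cup position:** the last camera check put the cup at about (611, 174), roughly 18 mm from the floor's centre towards the push plate. Its top was at about 125 mm, which is the cup's 49 mm height on the 75 mm floor.
- **Flap and arm:** the last pictures show the flap still open and the arm clear of everything. The tool force read about 0.7 N, and the run took about 16 s of the 51 s allowed.
- **Not measured:** I judged the flap's angle and the cup's tilt only from the pictures and the cup's top height. No check failed or disagreed.

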